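# Refit the grill plate and set the timer

### The job

Put the washed plate back on the table grill: carry it by its handle with the front raised, hook both rear tabs under the grill's steel lip, then lower the front by the handle, without letting it drop, until the plate lies flat and fully home in the well. Only then set the timer to 6 minutes: as with any spring timer, first turn it clearly past its top mark (10 minutes, red), then back to 6. Leave the glass, salt mill, spice jar and mug standing where they are.

Things in the scene. Friction and masses are not known exactly. Their poses are not given: they have to be found in the camera images.
- grill: Table grill, steel and black, 210 (x) x 250 (y) mm, fixed. Origin: centre of its underside; x to its back, y to its left, z up; the front faces the robot roughly. On the left an open well (174 x 156 mm) for the plate, behind it a wall and splash guard up to z = 122 mm. On the right the timer deck, y = -125 to -56 mm, top z = 56 mm.
- lip_edge (a point): Middle of the lower front edge of the grill's steel lip: grill frame x 74, y 34, z 60 mm, axes as the grill's. The lip runs the whole width of the well, overhangs the rear ledge by 12 mm (the rear stop wall is 12 mm behind this point), its underside is 12 mm over the ledge, its top 5 mm higher.
- well (a point): Where the plate's origin lies when home (+-3 mm in x and y): grill frame x -10, y 34, z 48 mm, axes as the grill's. The plate rests on a ledge all round the well at this height. From this point: inner face of the front rim at x = -78 mm, side rims at y = +-78 mm, all 8 mm high; rear stop wall at x = +96 mm.
- grill_plate: Dark ridged grill plate, loose, 0.34 to 0.53 kg, at first flat on the worktop, handle towards the robot. Origin: centre of the underside of its slab (150 x 150 x 10 mm, ridges 3 mm more); x to the rear tabs, z up. 168 mm long with tabs, 6 mm less than the well; 6 mm narrower too. Flat, the tabs meet the lip; with the front raised by 8 to 18 degrees they pass under it.
- plate_grip (a point): Centre of the plate's handle: plate frame x -62, y 0, z 40 mm, axes as the plate's. A brown wooden, flat-sided bar along the front edge, 14 mm thick (x), 68 mm long (y), z = 29 to 51 mm, on two posts at y = +-24 mm. Take it from above across its 14 mm thickness.
- tab_left (a point): Centre of the end face of the plate's left rear tab: plate frame x 93, y 48, z 2.5 mm, axes as the plate's. The tab is 32 mm wide, 5 mm thick, flush with the underside, and stands 18 mm out from the slab's rear edge.
- tab_right (a point): Centre of the end face of the plate's right rear tab: plate frame x 93, y -48, z 2.5 mm, axes as the plate's. The tab is 32 mm wide, 5 mm thick, flush with the underside, and stands 18 mm out from the slab's rear edge.
- timer (a joint): Timer knob angle, rad, growing clockwise from above; 0.125 rad a minute, end stop 1.5. Ticks every 2 minutes: 0 (long, black) at 0 rad, 2 at 0.25, 4 at 0.5, 6 (fourth tick) at 0.75, 8 at 1.0, 10 (top mark, long, red) at 1.25. Friction 0.05 N m: it stays where it is left. Starts between 0 and 1.5 minutes.
- timer_grip (a point): Middle of the timer knob's bar grip, 42 mm long, 12 mm thick, on an upright axis: grill frame x -15, y -91, z 76 mm; the bar reaches from z = 64 to 86 mm over a disc 45 mm wide. Its x points along the bar to the end with the white line (pointer): the grill's x turned by 0.75 rad minus the timer's angle.
- glass: clear drinking glass, 76 mm wide, 96 mm high, origin centre of underside; bystander
- salt_mill: small clear salt mill with grey cap, 44 mm wide, 90 mm high, origin centre of underside; bystander
- spice_jar: glass spice jar with red cap, 41 mm wide, 105 mm high, origin centre of underside; bystander
- mug: white mug with grey dots, 82 mm wide, 91 mm high, origin centre of underside; bystander

How it is judged:
On the way, in this order (a step that is already met when the one before it is completed fails the run):
1. with the front still raised (plate tilted more than 6 degrees), both tabs are at least 4 mm under the lip (x of each of tab_left, tab_right in the frame of lip_edge above 0.004 m and z of tab_left in the frame of lip_edge between -0.014 and 0 m and z of tab_right in the frame of lip_edge between -0.014 and 0 m and angle between grill_plate's own z axis and vertical above 0.105 rad), for 0.1 s.
2. the front is brought down by the hand, not dropped: the fingers still touch the plate when it lies within 2.3 degrees of level, tabs under the lip (x of each of tab_left, tab_right in the frame of lip_edge above 0.003 m and angle between grill_plate's own z axis and vertical below 0.04 rad and z of grill_plate in the frame of well below 0.006 m and contact force between the fingers and grill_plate above 0.3 N), for 0.1 s.
3. with the plate home, the timer is turned past the red 10-minute mark (beyond 1.28 rad) (value of joint timer above 1.28 rad and angle between grill_plate's own z axis and vertical below 0.03 rad and distance between grill_plate and well below 0.009 m), for 0.05 s.
At the end, for the whole second after the job is handed in: The plate lies still in the well, resting on the ledge within 3 mm and level within 1.4 degrees, both tabs at least 3 mm under the lip; the timer stands at 6 minutes within 0.8 minute (0.65 to 0.85 rad) (x of each of tab_left, tab_right in the frame of lip_edge above 0.003 m and z of each of tab_left, tab_right in the frame of lip_edge below -0.005 m and angle between grill_plate's own z axis and vertical below 0.025 rad and z of grill_plate in the frame of well below 0.003 m and distance between grill_plate and well below 0.009 m and linear speed of grill_plate below 0.02 m/s and value of joint timer between 0.65 and 0.85 rad); the robot touches nothing.
It fails at once if the timer is turned on (past about 3 minutes) while the plate is not in the well (value of joint timer above 0.38 rad and distance between grill_plate and well above 0.03 m).
It fails at once if the glass, salt mill, spice jar or mug is moved by more than 3 cm or toppled (distance of any of glass, salt_mill, spice_jar, mug from where it was at the start of the episode above 0.03 m or angle between any of glass, spice_jar, mug, salt_mill's own z axis and vertical above 0.5 rad).
It also fails if it takes over 58 s, if anything falls off the work surface, if the arm or the gripper's body presses on something with over 40 N, if the wrist force passes 120 N, or if a joint passes its speed limit or range.

### The arm

A 7-joint arm with a two-finger parallel gripper is mounted at the origin on a cart in front of the work surface, level with it; the furniture and walls round the work are solid. World frame = base frame: x ahead of the robot, y to its left, z up, the work surface at z = 0. Lengths are in m, angles in rad, forces in N, time in s.
With the tool pointing down it reaches from about 0.425 to 1.025 m from the base axis. Payload 9.4 kg.
Tool frame: the origin (TCP) lies at the very end of the fingers, on their centre line; the grasp point (between the pads) lies 19 mm behind it; z points along the fingers, y is the line along which they close (so a half turn about z gives the same grasp; the last joint's range is limited). The gripper opens to 93 mm and grips with 3 to 60 N. Pads are 15 mm wide; open, the fingers measure 128 mm over their backs; the gripper's body (75 mm by 188 mm) begins 65 mm behind the grasp point.
Start: joints at [1.029, 0.599, -0.003, 1.599, 0.002, 0.943, -0.08], TCP at [0.325, -0.648, 0.219] pointing down, gripper open.
Joint ranges: [-2.57, 2.57], [-0.35, 1.97], [-1.29, 1.29], [0.11, 2.56], [-1.05, 4.19], [0.11, 1.86], [-2.63, 2.63]. Speed limits (rad/s): [2.22, 2.22, 3.01, 3.01, 3.14, 3.14, 3.14].

### API

Orientations are given as a unit quaternion [w, x, y, z].
In Python, from station import arm gives the robot as it stands.
- The arm moves only by the shell command python3 -m jog 'ROWS'. ROWS is JSON, a list of rows, each a list of 7 numbers: the shift along the tool's x, y, z in units of 40 mm (1.0 is 40 mm), then the turn, a rotation vector about the tool's x, y, z in units of 5 degrees (1.0 is 5 degrees), then the opening, from 0 (shut) to 1 (fully open). In form: [[dx, dy, dz, ax, ay, az, jaw], ...]. A call has 1 to 8 rows; each row shifts and turns the commanded pose from where the row before left it, along the tool's axes as they then stand; what a row does not reach is not made up. A row lasts 1/12 s, in which the tool goes at most 41.7 mm and 7.16 degrees, less where a joint would pass 70% of its speed; a pose out of reach is approached as far as the arm can. A call is refused whole if a number of a shift passes 1 or a number of a turn 1, either way. A call with a gripper value outside its range is refused whole. The fingers move at their own pace and stop on an object; the grip force is fixed at half the most. Time passes only in rows, so rows that do not move let the fingers close. It gives the time, the measured TCP pose, the force, the opening and the grip force at its end, in the units of the state.
- arm.observe(): the state, without advancing time (a new reading comes with each control period).
- arm.grab_frame(name): name is "side" or "top" or "wrist"; returns (picture, depth): 400x640x3 uint8, blue, green, red; 400x640 float32, m along the optical axis (not along the pixel's ray), 0 where there is no reading.
- arm.calibration(name): a dict with "intrinsics" (3x3 intrinsics, pixels), "world_from_camera" (4x4, takes a point from camera to world coordinates). Camera axes: x right, y up, looking along -z (the intrinsics and any distortion apply to the point x, -y, -z); pixel columns grow to the right and rows downward; lengths in m; the calibration is good to about 2 mm. The wrist camera is an equidistant fisheye: a pixel r from the principal point sees the ray r / f radians off the axis. A picture is of the moment at which its call begins: read the wrist's pose just before it. calibration takes no time and is no camera call; for the wrist camera it gives the pose at the moment of the call.
- arm.hand_in(): hands the job in; it is judged then, once.
Trained networks look in the newest picture that a camera, given by its name, has taken for a name from the list of things; names that differ only in an ending like _2 or _b are one class to them, and where a whole thing is asked for, a point or a joint stands for the part that bears it (a point fixed in the world has none). Each returns a list of dicts, best first, with "conf" (0 to 1); they miss things now and then, are a little off and sometimes report something else, mostly with a low value. They report only what shows in the picture. A call takes as long as a camera call.
- arm.spot_in(target, camera): "point" ([x, y, z] in m, in world coordinates, good to about 4 mm: the middle of the surface that is visible of it).
The state is a dict: "t": time; "joint_pos": joint angles; "qvel": joint speeds; "tau": joint torques, N m; "position": TCP position; "ee_rot": TCP orientation; "wrist_force": force on the tool from outside, world axes, zero at the start; "moment": the same for the moment, N m; "width": opening from 0.0 (shut) to 1.0 (fully open); "gripper_force": force on a finger pad.
Only numpy, scipy, OpenCV 4.12 (cv2) and the standard library are available. Lean on these libraries where they do the work, as an engineer would, in place of code of your own. Each camera call takes 0.05 s, during which the arm holds its last target. There are 200 camera calls.

## Working session

There is one attempt and no reset: what is moved stays moved. The work goes in short steps, Python scripts to look and compute and a shell command to move; the robot and the scene stay as the last step left them, time stands still between calls to the robot, and variables do not carry over. Pictures are saved under pics/ and viewed, at most 12 in all, crops included, and the job is handed in when it is done.

```bash
mkdir -p pics; ls; python3 - <<'E'
from station import arm
import cv2,numpy as np
s=arm.observe(); print(s)
for n in("top","side"):
    p,d=arm.grab_frame(n); cv2.imwrite(f"pics/{n}0.png",p); np.save(f"pics/{n}0.npy",d)
    c=arm.calibration(n); print(n,np.round(c["intrinsics"],1).tolist(),np.round(c["world_from_camera"],4).tolist())
    for t in("grill","grill_plate","plate_grip","timer_grip","glass","salt_mill","spice_jar","mug"):
        r=arm.spot_in(t,n); print(t,[(np.round(q["point"],3).tolist(),round(q["conf"],2)) for q in r[:2]])
E
```

```text
pics
{'t': 0.0, 'joint_pos': array([ 1.02933859,  0.6001092 , -0.00260665,  1.6000941 ,  0.00184838,
        0.94289291, -0.07981644]), 'qvel': array([ 6.10835879e-06,  2.14510987e-04, -2.94754349e-04,  3.99374484e-04,
        1.16943261e-03, -1.51567274e-03,  1.89767263e-04]), 'tau': array([-2.49414361e-04, -7.65069079e+01,  1.49738017e+00, -2.52356225e+01,
       -5.24247391e-02,  1.69138931e-02,  1.37978432e-04]), 'position': array([ 0.32474916, -0.64767673,  0.21778334]), 'ee_rot': array([-7.10897599e-04,  9.73106895e-01,  2.30352791e-01, -2.41119962e-04]), 'wrist_force': array([-0.12984569, -0.50302693,  0.54637203]), 'moment': array([0.0041188 , 0.00113455, 0.01596085]), 'gripper_force': 0.0, 'width': 1.0034287135105828}
top [[453.4, 0.0, 315.2], [0.0, 453.4, 201.3], [0.0, 0.0, 1.0]] [[0.0105, 0.9835, -0.1809, 0.4198], [-0.9999, 0.0122, 0.0081, -0.2023], [0.0101, 0.1808, 0.9835, 1.3886], [0.0, 0.0, 0.0, 1.0]]
grill [([0.565, 0.038, 0.05], 0.97), ([0.534, -0.582, 0.034], 0.16)]
grill_plate [([0.561, -0.342, 0.012], 0.76)]
plate_grip [([0.563, -0.342, 0.01], 0.59)]
timer_grip [([0.555, -0.064, 0.064], 0.53)]
glass [([0.748, 0.162, 0.047], 0.77), ([0.569, 0.035, 0.057], 0.61)]
salt_mill [([0.777, -0.184, 0.08], 0.51)]
spice_jar [([0.719, -0.354, 0.107], 0.81)]
mug [([0.532, -0.584, 0.035], 0.8)]
side [[491.2, 0.0, 317.0], [0.0, 491.2, 201.6], [0.0, 0.0, 1.0]] [[-0.9782, 0.1023, -0.1806, 0.3584], [-0.2071, -0.4227, 0.8823, 1.1654], [0.014, 0.9005, 0.4347, 0.7297], [0.0, 0.0, 0.0, 1.0]]
grill [([0.57, 0.064, 0.05], 0.94)]
grill_plate [([0.556, -0.324, 0.009], 0.58)]
plate_grip [([0.555, -0.326, 0.01], 0.72)]
timer_grip [([0.554, -0.051, 0.067], 0.72), ([0.568, 0.058, 0.047], 0.25)]
glass [([0.74, 0.175, 0.066], 0.81)]
salt_mill [([0.776, -0.166, 0.05], 0.89)]
spice_jar [([0.534, -0.553, 0.059], 0.36)]
mug [([0.531, -0.552, 0.065], 0.79)]
```

```bash
python3 - <<'E'
import cv2
p=cv2.imread("pics/top0.png"); cv2.imwrite("pics/top0z.png",cv2.resize(p[60:260,200:466],None,fx=3,fy=3,interpolation=cv2.INTER_CUBIC)[:600,:800])
p=cv2.imread("pics/side0.png"); cv2.imwrite("pics/side0z.png",p)
E
```

```text
(no output)
```

View pics/top0z.png

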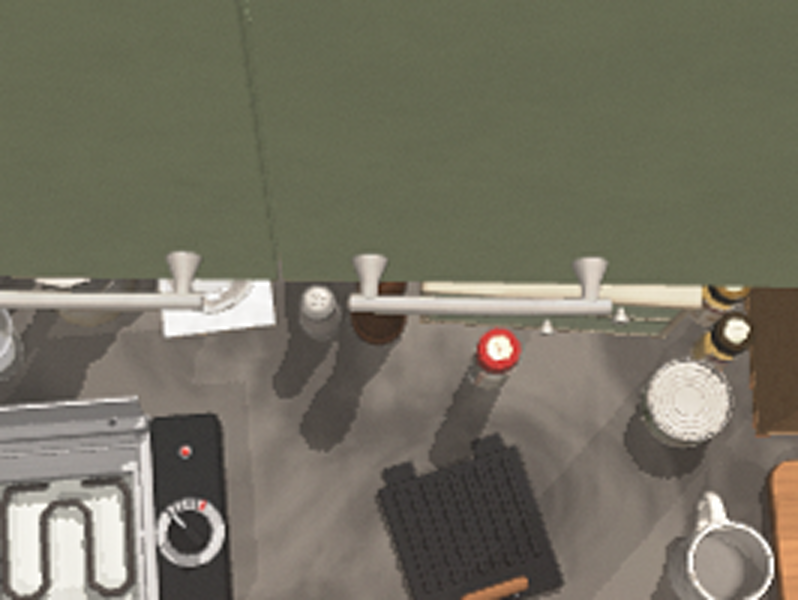

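View pics/side0.png

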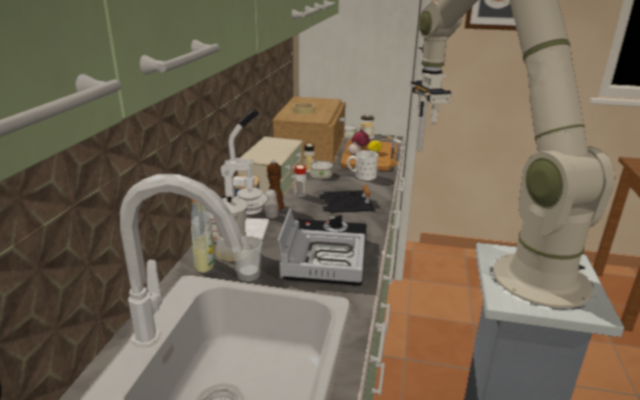

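```bash
cat > h.py <<'E'
import numpy as np,cv2
from station import arm
from scipy.spatial.transform import Rotation as R
def cloud(d,c):
    K,T=np.array(c["intrinsics"]),np.array(c["world_from_camera"])
    v,u=np.mgrid[:d.shape[0],:d.shape[1]]
    P=np.stack([(u-K[0,2])/K[0,0]*d,-(v-K[1,2])/K[1,1]*d,-d],-1)
    return P@T[:3,:3].T+T[:3,3]
def yaw_rect(xy):
    r=cv2.minAreaRect((xy*1000).astype(np.float32)); return r
E
python3 - <<'E'
from h import *
p=cv2.imread("pics/top0.png"); d=np.load("pics/top0.npy")
P=cloud(d,arm.calibration("top")); X,Y,Z=P[...,0],P[...,1],P[...,2]
np.save("pics/P.npy",P)
cv2.imwrite("pics/top1z.png",cv2.resize(p[190:330,180:400],None,fx=3.6,fy=3.6,interpolation=cv2.INTER_CUBIC))
print("table z",np.median(Z[(X>.45)&(X<.6)&(Y<-.15)&(Y>-.2)]))
h=cv2.cvtColor(p,cv2.COLOR_BGR2HSV)
reg=(X>.40)&(X<.7)&(Y>-.47)&(Y<-.22)
dark=reg&(p.max(2)<75)&(Z>.006)&(Z<.03)
def big(m):
    n,l,s,c=cv2.connectedComponentsWithStats(m.astype(np.uint8)); i=1+s[1:,4].argmax(); return l==i
m=big(dark); print("plate",m.sum(),np.median(Z[m]),yaw_rect(P[m][:,:2]))
br=reg&(Z>.035)&(Z<.06)
m=big(br);print("handle",m.sum(),np.median(Z[m]),P[m].mean(0),yaw_rect(P[m][:,:2]))
m=(X>.6)&(X<.72)&(Y>-.05)&(Y<.2)&(Z>.112)&(Z<.13)
print("guard",m.sum(),P[m].mean(0),yaw_rect(P[m][:,:2]), P[m][:,0].min())
m=big((X>.4)&(X<.72)&(Y>-.15)&(Y<0)&(Z>.048)&(Z<.062)&(p.max(2)<70));print("deck",m.sum(),np.median(Z[m]),yaw_rect(P[m][:,:2]))
m=big((X>.4)&(X<.72)&(Y>-.15)&(Y<.3)&(Z>.025)&(Z<.15));print("grill",m.sum(),yaw_rect(P[m][:,:2]))
print(cv2.boxPoints(yaw_rect(P[m][:,:2])).tolist())
E
```

```text
table z 0.0007857003145083086
plate 2187 0.011147846528516192 ((567.5877685546875, -337.6636962890625), (167.3088836669922, 149.00836181640625), 18.64459228515625)
handle 114 0.050064475336356495 [ 0.50054098 -0.35998978  0.04976133] ((500.6167297363281, -360.1456604003906), (13.891054153442383, 66.21089172363281), 18.970996856689453)
guard 169 [0.66655817 0.07154633 0.11985756] ((666.2267456054688, 73.35414123535156), (8.546961784362793, 175.6281280517578), 4.866988182067871) 0.6553917829111986
deck 635 0.056097309503860604 ((621.4703369140625, -55.133056640625), (105.42325592041016, 68.56547546386719), 5.38256311416626)
grill 5253 ((566.3157348632812, 30.110191345214844), (214.986328125, 249.33242797851562), 4.866988658905029)
[[448.63311767578125, 145.20687866210938], [469.78717041015625, -103.22654724121094], [683.9983520507812, -84.98649597167969], [662.8442993164062, 163.44692993164062]]
```

View pics/top1z.png

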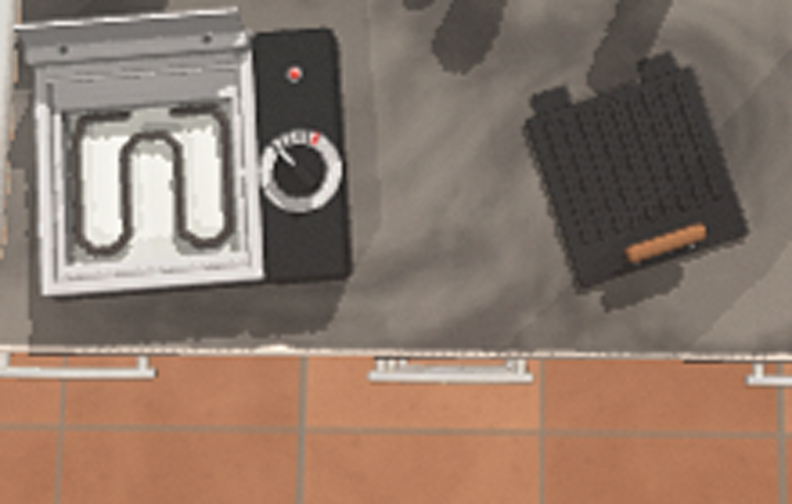

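```bash
cat >> h.py <<'E'
def tool(yaw_y,tilt=0):
    "tool pointing down, its y at yaw_y deg; tilt deg = front-up turn about tool x"
    a=np.radians(yaw_y); y=np.array([np.cos(a),np.sin(a),0]); z=np.array([0,0,-1.])
    return R.from_matrix(np.stack([np.cross(y,z),y,z],1))*R.from_euler('x',tilt,degrees=True)
def cur():
    s=arm.observe(); q=s["ee_rot"]; return s["position"],R.from_quat([q[1],q[2],q[3],q[0]])
def plan(p1,R1,p0=None,R0=None,n=None):
    "constant row (x n) from pose 0 to pose 1"
    if p0 is None: p0,R0=cur()
    rv=(R0.inv()*R1).as_rotvec(); d=R0.inv().apply(np.array(p1)-p0)
    n=n or int(max(1,np.ceil(np.linalg.norm(d)/.036),np.ceil(np.abs(np.degrees(rv)).max()/4.8)))
    M=sum(R.from_rotvec(rv/n*k).as_matrix() for k in range(n))
    s=np.linalg.solve(M,d)
    print(n,"x",np.round(np.r_[s/.04,np.degrees(rv/n)/5],3).tolist(),"  total mm",np.round(d*1e3,1),"deg",np.round(np.degrees(rv),2))
E
python3 - <<'E'
from h import *
p,Rt=cur(); C=np.array(arm.calibration("wrist")["world_from_camera"]); print(arm.calibration("wrist")["intrinsics"])
print("cam in tool",Rt.inv().apply(C[:3,3]-p)); print((Rt.inv().as_matrix()@C[:3,:3]).round(3))
P=np.load("pics/P.npy");
u,v=301/3.6+180,171/3.6+190
print("knob cloud",np.median(P[int(v)-6:int(v)+7,int(u)-6:int(u)+7].reshape(-1,3),0))
print("cabinet z",[P[v,330].round(2).tolist() for v in (60,120,140,150,155)])
plan([.50,0.0,.30],tool(4.9))
E
```

```text
[[309.70691629   0.         320.08760245]
 [  0.         309.70691629 199.3736762 ]
 [  0.           0.           1.        ]]
cam in tool [ 0.07186219 -0.00089577 -0.16657862]
[[-0.001  0.966  0.257]
 [ 1.     0.001 -0.   ]
 [-0.     0.257 -0.966]]
knob cloud [ 0.55480546 -0.06317339  0.06534183]
cabinet z [[0.66, -0.22, 0.93], [0.66, -0.23, 0.76], [0.66, -0.23, 0.66], [0.66, -0.23, 0.61], [0.78, -0.25, 0.15]]
19 x [0.902, -0.257, -0.107, -0.0, 0.0, -0.719]   total mm [ 447.  -500.9  -81.4] deg [ -0.     0.   -68.27]
```

```bash
python3 -m jog '[[0.9,-0.26,-0.1,0,0,-0.72,1],[0.9,-0.26,-0.1,0,0,-0.72,1],[0.9,-0.26,-0.1,0,0,-0.72,1],[0.9,-0.26,-0.1,0,0,-0.72,1],[0.9,-0.26,-0.1,0,0,-0.72,1],[0.9,-0.26,-0.1,0,0,-0.72,1],[0.9,-0.26,-0.1,0,0,-0.72,1],[0.9,-0.26,-0.1,0,0,-0.72,1]]'
python3 -m jog '[[0.9,-0.26,0,0,0,-0.72,1],[0.9,-0.26,0,0,0,-0.72,1],[0.9,-0.26,0,0,0,-0.72,1],[0.9,-0.26,0,0,0,-0.72,1],[0.9,-0.26,0,0,0,-0.72,1],[0.9,-0.26,0,0,0,-0.72,1],[0.9,-0.26,0,0,0,-0.72,1],[0.9,-0.26,0,0,0,-0.72,1]]'
python3 - <<'E'
from h import *
plan([.54,-0.01,.22],tool(4.9))
E
```

```text
t: 1.57
position: [0.4947, -0.4024, 0.2509]
ee_rot: [0.0, 0.884, 0.467, 0.0]
wrist_force: [1.5, -0.6, 0.2]
width: 0.997
gripper_force: 0.0
t: 2.23
position: [0.5241, -0.1071, 0.2508]
ee_rot: [0.0, 0.741, 0.672, 0.0]
wrist_force: [1.0, 1.5, 0.6]
width: 0.999
gripper_force: 0.0
3 x [0.814, 0.103, 0.257, 0.003, 0.0, -0.699]   total mm [98.2  6.4 30.8] deg [  0.05   0.   -10.48]
```

```bash
python3 -m jog '[[0.82,0.1,0.25,0,0,-0.7,1],[0.82,0.1,0.25,0,0,-0.7,1],[0.82,0.1,0.25,0,0,-0.7,1],[0,0,0,0,0,0,1],[0,0,0,0,0,0,1]]'
cat >> h.py <<'E'
def wcloud(d,c):
    K,T=np.array(c["intrinsics"]),np.array(c["world_from_camera"])
    v,u=np.mgrid[:d.shape[0],:d.shape[1]]
    x,y=(u-K[0,2])/K[0,0],(v-K[1,2])/K[1,1]; r=np.hypot(x,y)+1e-9
    k=np.tan(np.minimum(r,1.45))/r
    P=np.stack([x*k*d,-y*k*d,-d],-1)
    return P@T[:3,:3].T+T[:3,3]
E
python3 - <<'E'
from h import *
print(cur()[0])
c=arm.calibration("wrist"); p,d=arm.grab_frame("wrist")
cv2.imwrite("pics/w1.png",p); P=wcloud(d,c); np.save("pics/Pw1.npy",P)
X,Y,Z=P[...,0],P[...,1],P[...,2]
for n,m in (("deck",(abs(Z-.056)<.004)&(Y<-.02)&(Y>-.13)&(p.max(2)<70)&(X>.45)&(X<.7)),("guardtop",(abs(Z-.121)<.004)&(X>.62)&(X<.72)),("lip65",(abs(Z-.065)<.0025)&(X>.6)&(X<.68)&(Y>-.03)&(Y<.17)),("all",(Z>.03)&(Z<.14)&(X>.4)&(X<.72)&(Y>-.14)&(Y<.2))):
    l=cv2.connectedComponentsWithStats(m.astype(np.uint8)); m=l[1]==1+l[2][1:,4].argmax()
    print(n,m.sum(),P[m].mean(0),yaw_rect(P[m][:,:2]),np.percentile(P[m],[1,99],axis=0).round(4).tolist())
E
```

```text
t: 2.65
position: [0.5397, -0.0092, 0.2203]
ee_rot: [-0.0, 0.676, 0.737, -0.0]
wrist_force: [1.0, -0.6, 0.0]
width: 1.002
gripper_force: 0.0
[ 0.53967631 -0.00915829  0.22029345]
deck 5907 [ 0.56349479 -0.05396883  0.05631508] ((571.2493286132812, -57.45011901855469), (206.1961212158203, 65.9096450805664), 4.910388946533203) [[0.4704, -0.0944, 0.0533], [0.6691, -0.0214, 0.0581]]
guardtop 1205 [0.66779575 0.07600896 0.12091072] ((668.3201293945312, 75.79287719726562), (6.755238056182861, 175.52572631835938), 5.136599063873291) [[0.659, -0.0097, 0.1171], [0.6772, 0.161, 0.1238]]
lip65 1799 [0.6399212  0.073466   0.06485142] ((639.8514404296875, 73.44937133789062), (14.871298789978027, 174.1507568359375), 5.132999420166016) [[0.6278, -0.0038, 0.0629], [0.6531, 0.1504, 0.0672]]
all 30790 [0.58516088 0.03455451 0.06489789] ((567.1766357421875, 32.9736328125), (216.02064514160156, 247.30686950683594), 4.764433860778809) [[0.4618, -0.0891, 0.0339], [0.6724, 0.1578, 0.1223]]
```

View pics/w1.png

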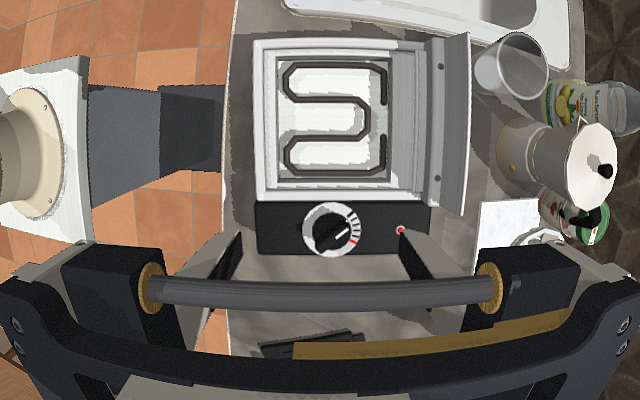

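```bash
python3 - <<'E'
from h import *
plan([.5,-0.36,.17],tool(18.8))
E
```

```text
10 x [-0.839, -0.266, 0.126, -0.001, 0.0, -0.28]   total mm [-344.6  -68.7   50.6] deg [-3.000e-02  1.000e-02 -1.402e+01]
```

```bash
python3 -m jog '[[-0.84,-0.27,0,0,0,-0.28,1],[-0.84,-0.27,0.12,0,0,-0.28,1],[-0.84,-0.27,0.12,0,0,-0.28,1],[-0.84,-0.27,0.12,0,0,-0.28,1],[-0.84,-0.27,0.12,0,0,-0.28,1],[-0.84,-0.27,0.12,0,0,-0.28,1],[-0.84,-0.27,0.12,0,0,-0.28,1],[-0.84,-0.27,0.12,0,0,-0.28,1]]' >/dev/null
python3 -m jog '[[-0.84,-0.27,0.12,0,0,-0.28,1],[-0.84,-0.27,0.12,0,0,-0.28,1],[0,0,0,0,0,0,1],[0,0,0,0,0,0,1]]'
python3 - <<'E'
from h import *
c=arm.calibration("wrist"); p,d=arm.grab_frame("wrist")
cv2.imwrite("pics/w2.png",p); P=wcloud(d,c); X,Y,Z=P[...,0],P[...,1],P[...,2]
for n,m in (("handle",(Z>.044)&(Z<.057)&(X>.44)&(X<.56)&(Y>-.42)&(Y<-.3)&(p[...,2]>p[...,0].astype(int)+30)),("plate",(Z>.006)&(Z<.02)&(X>.4)&(X<.7)&(Y>-.47)&(Y<-.2)&(p.max(2)<80))):
    l=cv2.connectedComponentsWithStats(m.astype(np.uint8)); m=l[1]==1+l[2][1:,4].argmax()
    print(n,m.sum(),np.median(P[m],0),yaw_rect(P[m][:,:2]))
plan([.5,-0.36,.021],tool(18.8))
E
```

```text
t: 3.7
position: [0.4961, -0.3647, 0.1769]
ee_rot: [-0.0, 0.586, 0.811, -0.001]
wrist_force: [0.0, 0.7, 0.2]
width: 0.999
gripper_force: 0.0
handle 905 [ 0.50152849 -0.35667207  0.05100341] ((501.88482666015625, -358.1273193359375), (13.039237976074219, 65.99010467529297), 18.74237632751465)
plate 12662 [ 0.54899432 -0.32550785  0.01087106] ((562.7183837890625, -337.70123291015625), (153.3074493408203, 148.81768798828125), 18.688152313232422)
5 x [0.006, 0.019, 0.782, -0.001, -0.0, -0.013]   total mm [  1.3   3.7 156.3] deg [-0.02 -0.01 -0.31]
```

View pics/w2.png

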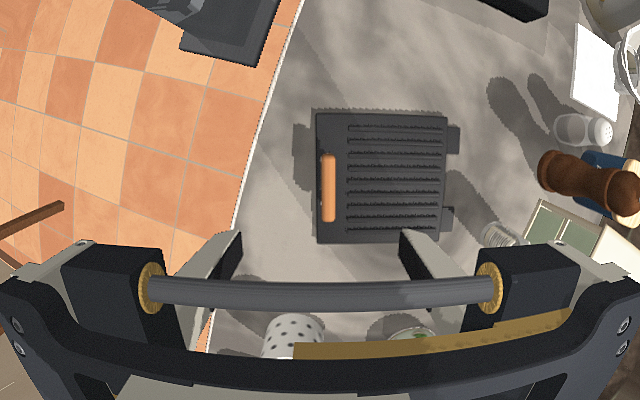

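```bash
python3 - <<'E'
from h import *
plan([.5012,-0.359,.021],tool(18.8),n=5)
E
```

```text
5 x [0.009, 0.026, 0.782, -0.001, -0.0, -0.013]   total mm [  1.9   5.2 156.3] deg [-0.02 -0.01 -0.31]
```

```bash
python3 -m jog '[[0.01,0.03,0.78,0,0,-0.01,0.6],[0.01,0.03,0.78,0,0,-0.01,0.6],[0.01,0.02,0.78,0,0,-0.01,0.6],[0.01,0.02,0.78,0,0,-0.01,0.6],[0.01,0.02,0.5,0,0,-0.01,0.6],[0,0,0.28,0,0,0,0.6],[0,0,0,0,0,0,0.6]]'
python3 -m jog '[[0,0,0,0,0,0,0],[0,0,0,0,0,0,0],[0,0,0,0,0,0,0],[0,0,0,0,0,0,0],[0,0,0,0,0,0,0],[0,0,0,0,0,0,0]]'
```

```text
t: 4.33
position: [0.5014, -0.3557, 0.0198]
ee_rot: [-0.002, 0.58, 0.814, -0.0]
wrist_force: [-0.1, 0.3, 0.2]
width: 0.606
gripper_force: 0.0
t: 4.83
position: [0.5023, -0.3576, 0.0221]
ee_rot: [0.0, 0.581, 0.814, -0.0]
wrist_force: [0.0, -0.0, -0.0]
width: 0.222
gripper_force: 0.0
```

```bash
python3 -m jog '[[0,0,0,0,0,0,0],[0,0,0,0,0,0,0],[0,0,0,0,0,0,0],[0,0,0,0,0,0,0]]'
python3 -m jog '[[0,0,-0.3,0,0,0,0],[0,0,-0.6,0,0,0,0],[0,0,-0.8,0,0,0,0],[0,0,-0.8,0,0,0,0],[0,0,-0.8,0,0,0,0],[0,0,-0.5,0,0,0,0],[0,0,0,0,0,0,0],[0,0,0,0,0,0,0]]'
python3 - <<'E'
from h import *
c=arm.calibration("wrist"); p,d=arm.grab_frame("wrist")
cv2.imwrite("pics/w3.png",p); P=wcloud(d,c); pos,Rt=cur()
print(pos,Rt.as_matrix().round(3).tolist())
Q=Rt.inv().apply((P-pos).reshape(-1,3)).reshape(P.shape)  # tool frame
np.save("pics/Q3.npy",Q)
m=(p.max(2)<80)&(Q[...,2]>-.01)&(Q[...,2]<.05)&(abs(Q[...,0])<.1)&(Q[...,1]>-.04)&(Q[...,1]<.2)
l=cv2.connectedComponentsWithStats(m.astype(np.uint8)); m=l[1]==1+l[2][1:,4].argmax()
A=Q[m]; g=np.linalg.lstsq(np.c_[A[:,:2],np.ones(len(A))],A[:,2],rcond=None)[0]
print(len(A),"plane z=ax+by+c",g, "angles deg",np.degrees(np.arctan(g[:2])),yaw_rect(A[:,:2]),np.percentile(A,[1,99],axis=0).round(4).tolist())
E
```

```text
t: 5.17
position: [0.502, -0.3576, 0.0218]
ee_rot: [0.0, 0.581, 0.814, -0.0]
wrist_force: [-1.6, 0.7, 5.5]
width: 0.145
gripper_force: 30.0
t: 5.83
position: [0.5018, -0.3575, 0.1741]
ee_rot: [0.001, 0.581, 0.814, -0.0]
wrist_force: [0.1, 0.2, -5.3]
width: 0.154
gripper_force: 30.0
[ 0.50114821 -0.35713129  0.17269921] [[-0.325, 0.946, -0.001], [0.946, 0.325, 0.0], [0.001, -0.001, -1.0]]
9591 plane z=ax+by+c [ 0.03013284 -0.00161255  0.00824698] angles deg [ 1.72596251 -0.09239198] ((39.57505416870117, 72.13292694091797), (168.36636352539062, 66.71737670898438), 89.7746353149414) [[0.0151, -0.0112, 0.0062], [0.0725, 0.148, 0.0154]]
```

View pics/w3.png

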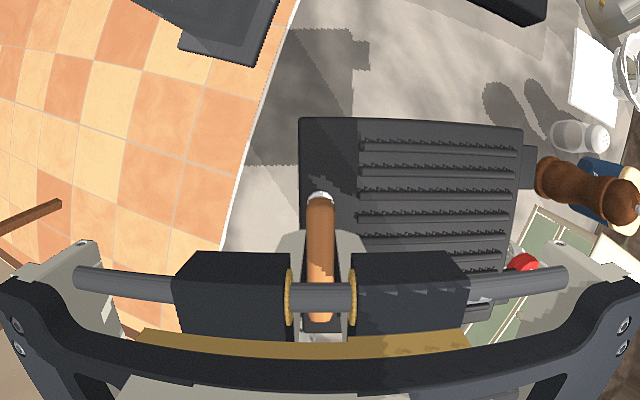

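```bash
cat >> h.py <<'E'
G=np.array([.5622,.0315,0]); GY=5.0; TP=np.array([-.062,.0013,.0216])
def tcp(xt,zt,th,yt=34,yaw=GY):
    "TCP pose that puts the tab-tip lower edge at grill x,y,z (mm), front raised by th deg"
    Rg=R.from_euler('z',GY,degrees=True); Rp=R.from_euler('z',yaw,degrees=True)*R.from_euler('y',th,degrees=True)
    tip=G+Rg.apply(np.array([xt,yt,zt])/1e3)
    return tip+Rp.apply(TP-[.093,0,0]), tool(yaw,th)
E
python3 - <<'E'
from h import *
a=tcp(50,130,13)
print(a[0],a[1].as_matrix().round(3).tolist())
p0,R0=cur(); plan(p0+[0,0,.02],R0*R.from_euler('x',13,degrees=True))
plan(*a,p0+[0,0,.02],R0*R.from_euler('x',13,degrees=True))
E
```

```text
[0.46332093 0.05828404 0.18591381] [[-0.087, 0.971, -0.224], [0.996, 0.085, -0.02], [0.0, -0.225, -0.974]]
3 x [0.0, -0.013, -0.166, 0.867, -0.0, -0.0]   total mm [  0.  -0. -20.] deg [13. -0. -0.]
12 x [0.864, 0.112, -0.011, -0.001, 0.052, 0.227]   total mm [405.1  98.4 -15.5] deg [-0.07  3.11 13.63]
```

```bash
python3 -m jog '[[0,0,-0.17,0.65,0,0,0],[0,-0.01,-0.17,0.65,0,0,0],[0,-0.02,-0.17,0.65,0,0,0],[0,-0.02,0,0.65,0,0,0],[0.4,0.05,0,0,0.02,0.1,0],[0.84,0.11,-0.01,0,0.05,0.22,0],[0.84,0.11,-0.01,0,0.05,0.22,0],[0.84,0.11,-0.01,0,0.05,0.22,0]]'
python3 -m jog '[[0.84,0.11,-0.01,0,0.05,0.22,0],[0.84,0.11,-0.01,0,0.05,0.22,0],[0.84,0.11,-0.01,0,0.05,0.22,0],[0.84,0.11,-0.01,0,0.05,0.22,0],[0.84,0.11,-0.01,0,0.05,0.22,0],[0.84,0.11,-0.01,0,0.05,0.22,0],[0.6,0.08,0,0,0.05,0.2,0],[0,0,0,0,0,0,0]]'
python3 - <<'E'
from h import *
plan(*tcp(50,130,13))
E
```

```text
t: 6.55
position: [0.4788, -0.2401, 0.1893]
ee_rot: [-0.071, 0.605, 0.788, -0.09]
wrist_force: [0.2, -0.0, -4.6]
width: 0.15
gripper_force: 30.0
t: 7.22
position: [0.4619, -0.0094, 0.1857]
ee_rot: [-0.076, 0.654, 0.748, -0.085]
wrist_force: [-0.4, -1.9, -4.3]
width: 0.146
gripper_force: 30.0
2 x [0.838, 0.117, -0.027, -0.011, 0.042, 0.259]   total mm [66.9 10.1 -2.3] deg [-0.11  0.42  2.59]
```

```bash
python3 -m jog '[[0.8,0.11,-0.03,0,0.04,0.25,0],[0.6,0.08,0,0,0.04,0.25,0],[0.27,0.03,0,0,0,0,0],[0,0,0,0,0,0,0],[0,0,0,0,0,0,0]]'
python3 - <<'E'
from h import *
plan(*tcp(50,130,13)); plan(*tcp(50,85,13))
pos,Rt=cur(); print(pos,Rt.as_matrix()[:,1].round(4))
p,d=arm.grab_frame("top"); c=arm.calibration("top"); P=cloud(d,c); cv2.imwrite("pics/t2.png",p)
# plate in plate frame (nominal)
Rp=Rt.as_matrix()[:, [1,0,2]]*[1,1,-1]
Q=(P-pos)@Rp+TP; m=(p.max(2)<85)&(abs(Q[...,2]-.0115)<.006)&(abs(Q[...,0]-.01)<.11)&(abs(Q[...,1])<.1)
l=cv2.connectedComponentsWithStats(m.astype(np.uint8)); m=l[1]==1+l[2][1:,4].argmax()
A=Q[m]; g=np.linalg.lstsq(np.c_[A[:,:2],np.ones(len(A))],A[:,2],rcond=None)[0]; print("top",len(A),g,yaw_rect(A[:,:2]),np.percentile(A,[1,99],axis=0).round(4).tolist())
mt=(p.max(2)<85)&(abs(Q[...,2]-.004)<.006)&(Q[...,0]>.077)&(Q[...,0]<.11)&(abs(Q[...,1])<.08)
for s in(1,-1):
    B=Q[mt&(Q[...,1]*s>0)]; print("tab",len(B),B.mean(0).round(4) if len(B) else 0,B.max(0) if len(B) else 0)
c=arm.calibration("wrist"); p,d=arm.grab_frame("wrist"); cv2.imwrite("pics/w4.png",p); P=wcloud(d,c)
Q=(P-pos)@Rp+TP; m=(p.max(2)<85)&(abs(Q[...,2]-.0115)<.008)&(abs(Q[...,0]-.01)<.11)&(Q[...,1]<.1)&(Q[...,1]>.0)
l=cv2.connectedComponentsWithStats(m.astype(np.uint8)); m=l[1]==1+l[2][1:,4].argmax()
A=Q[m]; g=np.linalg.lstsq(np.c_[A[:,:2],np.ones(len(A))],A[:,2],rcond=None)[0]; print("wrist",len(A),g,np.percentile(A,[1,99],axis=0).round(4).tolist())
E
```

```text
t: 7.63
position: [0.4635, 0.0519, 0.1852]
ee_rot: [-0.076, 0.672, 0.731, -0.086]
wrist_force: [0.0, 0.1, -3.3]
width: 0.151
gripper_force: 30.0
1 x [0.161, 0.004, -0.02, -0.025, 0.038, -0.038]   total mm [ 6.4  0.2 -0.8] deg [-0.13  0.19 -0.19]
2 x [0.082, 0.13, 0.538, -0.013, 0.019, -0.019]   total mm [ 6.6 10.4 43. ] deg [-0.13  0.19 -0.19]
[0.46351199 0.05185082 0.18520108] [ 0.9704  0.0815 -0.2271]
top 1196 [-0.00159446  0.01660068  0.01138775] ((6.8176727294921875, -42.86542892456055), (167.2332000732422, 68.6012191772461), 0.3384539484977722) [[-0.0755, -0.0761, 0.0056], [0.0844, -0.0092, 0.0164]]
tab 0 0 0
tab 52 [ 0.0838 -0.0497  0.005 ] [ 0.09040644 -0.03452019  0.00882363]
wrist 24951 [-0.00536136 -0.01550461  0.01159338] [[-0.0732, 0.001, 0.005], [0.0866, 0.073, 0.0145]]
```

View pics/w4.png

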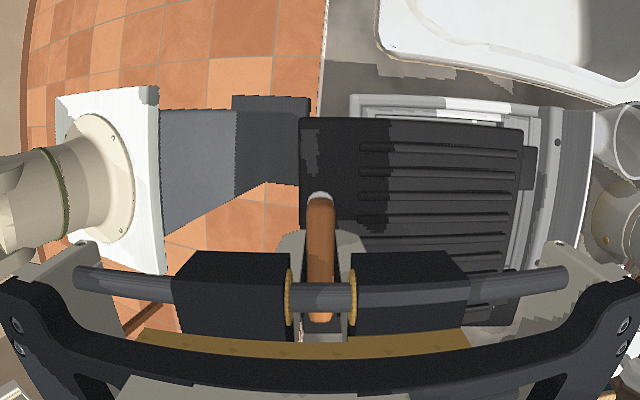

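```bash
python3 -m jog '[[0.08,0.15,0.5,0,0.02,-0.02,0],[0.08,0.15,0.5,0,0.02,-0.02,0],[0,0,0,0,0,0,0],[0,0,0,0,0,0,0]]'
python3 - <<'E'
from h import *
plan(*tcp(56,85,13)); plan(*tcp(62,49.5,13)); pos,Rt=cur()
Rp=Rt.as_matrix()[:, [1,0,2]]*[1,1,-1]; Rg=R.from_euler('z',GY,degrees=True).as_matrix()
w1=np.load("pics/Pw1.npy"); 
def an(P,p,n):
    g=(P-G)@Rg*1e3
    for nm,zl,zh in(("lip",62.5,67.5),("rim",53.5,58.5),("guard",118,125)):
        m=(abs(g[...,2]-(zl+zh)/2)<2.5)&(abs(g[...,0])<125)&(g[...,1]>60)&(g[...,1]<130)&(p.min(2)>90)
        m&= (g[...,0]>60) if nm!="rim" else (g[...,0]<60)&(g[...,0]>-60)
        A=g[m]
        if len(A)>20: print(n,nm,len(A),np.percentile(A,[2,50,98],axis=0).round(1).tolist())
an(w1,cv2.imread("pics/w1.png"),"old")
an(np.load("pics/P.npy"),cv2.imread("pics/top0.png"),"oldtop")
p,d=arm.grab_frame("top"); cv2.imwrite("pics/t3.png",p); P=cloud(d,arm.calibration("top")); an(P,p,"top")
Q=(P-pos)@Rp+TP; m=(p.max(2)<85)&(abs(Q[...,2]-.0115)<.006)&(abs(Q[...,0]-.0)<.07)&(abs(Q[...,1])<.1);print("plate top",np.percentile(Q[m],[1,99],axis=0).round(4).tolist())
c=arm.calibration("wrist"); p,d=arm.grab_frame("wrist"); cv2.imwrite("pics/w5.png",p); P=wcloud(d,c); an(P,p,"new")
Q=(P-pos)@Rp+TP; m=(p.max(2)<85)&(abs(Q[...,2]-.0115)<.006)&(abs(Q[...,0]-.0)<.07)&(Q[...,1]>.03)&(Q[...,1]<.1);print("plate wrist",np.percentile(Q[m],[1,99],axis=0).round(4).tolist())
E
```

```text
t: 8.07
position: [0.4657, 0.0576, 0.1441]
ee_rot: [-0.078, 0.672, 0.732, -0.084]
wrist_force: [-0.6, 0.4, -5.1]
width: 0.147
gripper_force: 30.0
1 x [0.023, 0.109, 0.057, -0.031, -0.007, -0.029]   total mm [0.9 4.4 2.3] deg [-0.15 -0.04 -0.14]
2 x [0.012, 0.228, 0.444, -0.015, -0.004, -0.014]   total mm [ 0.9 18.3 35.5] deg [-0.15 -0.04 -0.14]
old lip 582 [[74.1, 61.1, 63.1], [80.7, 85.7, 64.7], [87.4, 111.6, 66.9]]
old rim 1139 [[-57.3, 112.5, 53.9], [-1.3, 117.8, 56.1], [57.4, 123.8, 57.9]]
old guard 332 [[107.1, 60.8, 119.1], [109.2, 89.9, 121.8], [112.1, 120.3, 123.5]]
oldtop lip 53 [[73.3, 62.2, 62.7], [79.8, 84.9, 64.9], [86.5, 109.3, 67.4]]
oldtop rim 111 [[-59.6, 109.7, 53.7], [1.4, 115.1, 56.4], [55.4, 121.9, 58.4]]
oldtop guard 27 [[104.4, 64.1, 119.2], [108.2, 93.8, 121.3], [110.4, 118.3, 124.0]]
plate top [[-0.0682, -0.0762, 0.0059], [0.0682, 0.0021, 0.0165]]
new lip 971 [[73.8, 61.1, 63.0], [81.6, 88.1, 64.8], [87.8, 118.7, 67.2]]
new rim 2009 [[-58.2, 113.0, 53.9], [-3.4, 118.6, 56.2], [57.1, 124.3, 57.8]]
new guard 545 [[106.3, 61.3, 119.1], [108.7, 92.7, 121.6], [112.2, 121.4, 123.7]]
plate wrist [[-0.0688, 0.0305, 0.0093], [0.0673, 0.0745, 0.0152]]
```

```bash
python3 -m jog '[[0.01,0.15,0.29,0,0,-0.02,0],[0.01,0.15,0.29,0,0,-0.01,0],[0,0.15,0.29,0,0,0,0],[0,0,0,0,0,0,0],[0,0,0,0,0,0,0],[0,0,0,0,0,0,0]]'
python3 - <<'E'
from h import *
plan(*tcp(62,50,13)); plan(*tcp(82,50,13))
E
```

```text
t: 8.67
position: [0.4756, 0.0606, 0.1064]
ee_rot: [-0.077, 0.671, 0.733, -0.083]
wrist_force: [-0.1, -0.1, -4.6]
width: 0.147
gripper_force: 30.0
1 x [-0.03, -0.009, 0.016, -0.011, -0.01, 0.018]   total mm [-1.2 -0.3  0.6] deg [-0.06 -0.05  0.09]
1 x [-0.03, 0.478, -0.097, -0.011, -0.01, 0.018]   total mm [-1.2 19.1 -3.9] deg [-0.06 -0.05  0.09]
```

Free of contact (vertical force ≈ weight). Push in under the lip gently.

```bash
python3 -m jog '[[-0.02,0.12,-0.02,0,0,0.02,0],[-0.01,0.12,-0.025,0,0,0,0],[0,0.12,-0.025,0,0,0,0],[0,0.12,-0.025,0,0,0,0],[0,0,0,0,0,0,0],[0,0,0,0,0,0,0],[0,0,0,0,0,0,0],[0,0,0,0,0,0,0]]'
python3 - <<'E'
from h import *
plan(*tcp(82,50,13)); pos,Rt=cur(); print(pos)
Rp=Rt.as_matrix()[:, [1,0,2]]*[1,1,-1]; Rg=R.from_euler('z',GY,degrees=True).as_matrix()
for y in(.048,-.048): print("tab in grill", ((pos+Rp@(np.array([.093,y,.0025])-TP)-G)@Rg*1e3).round(1))
c=arm.calibration("wrist"); p,d=arm.grab_frame("wrist"); cv2.imwrite("pics/w6.png",cv2.resize(p[70:300,280:620],None,fx=2.2,fy=2.2))
Q=(wcloud(d,c)-pos)@Rp+TP; m=(p.max(2)<85)&(abs(Q[...,2]-.0115)<.006)&(abs(Q[...,0]-.0)<.07)&(Q[...,1]>.03)&(Q[...,1]<.1)
A=Q[m];print(np.percentile(A,[1,99],axis=0).round(4).tolist(),np.linalg.lstsq(np.c_[A[:,:2],np.ones(len(A))],A[:,2],rcond=None)[0])
E
```

```text
t: 9.33
position: [0.4952, 0.0609, 0.1061]
ee_rot: [-0.077, 0.671, 0.732, -0.083]
wrist_force: [0.2, -0.1, -4.5]
width: 0.146
gripper_force: 30.0
1 x [0.004, 0.0, 0.004, -0.003, -0.01, -0.006]   total mm [0.2 0.  0.2] deg [-0.01 -0.05 -0.03]
[0.4952421  0.06091073 0.10606713]
tab in grill [82.6 81.8 52.6]
tab in grill [ 82.5 -14.2  52.5]
[[-0.0688, 0.0304, 0.0084], [0.0672, 0.0744, 0.0142]] [ 0.00141023 -0.02093608  0.01185018]
```

View pics/w6.png

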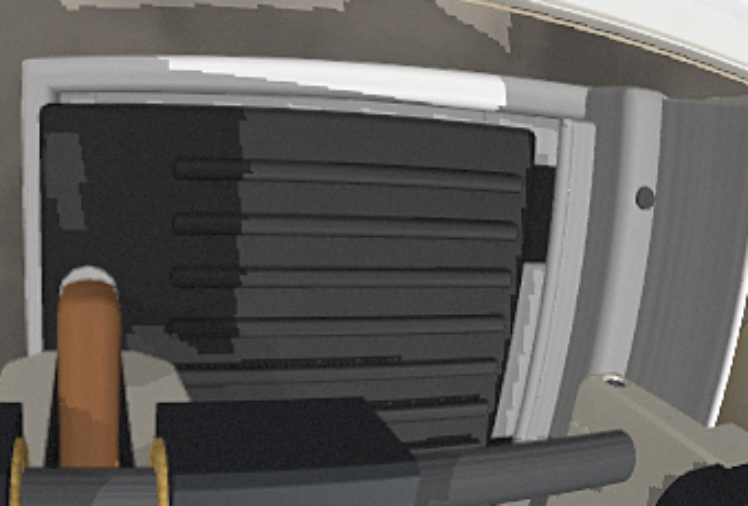

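```bash
python3 - <<'E'
from h import *
plan(*tcp(82.8,49,5),n=8); a=tcp(82.8,49,5); plan(*tcp(83,48.3,0),*a,n=8)
E
```

```text
8 x [0.0, -0.006, 0.071, -0.2, -0.001, -0.001]   total mm [ 0.1 -0.5 22.7] deg [-8.01 -0.05 -0.03]
8 x [-0.0, -0.005, 0.044, -0.125, 0.0, 0.0]   total mm [-0.  -1.  14.3] deg [-5.  0.  0.]
```

```bash
python3 -m jog '[[0,-0.006,0.07,-0.2,0,0,0],[0,-0.006,0.07,-0.2,0,0,0],[0,-0.006,0.07,-0.2,0,0,0],[0,-0.006,0.07,-0.2,0,0,0],[0,-0.006,0.07,-0.2,0,0,0],[0,-0.006,0.07,-0.2,0,0,0],[0,-0.006,0.07,-0.2,0,0,0],[0,-0.006,0.07,-0.2,0,0,0]]'
python3 -m jog '[[0,-0.005,0.044,-0.125,0,0,0],[0,-0.005,0.044,-0.125,0,0,0],[0,-0.005,0.044,-0.125,0,0,0],[0,-0.005,0.044,-0.125,0,0,0],[0,0,0,0,0,0,0]]'
python3 - <<'E'
from h import *
plan(*tcp(83,48.5,2.5)); plan(*tcp(83,48,0),n=5); pos,Rt=cur()
Rp=Rt.as_matrix()[:, [1,0,2]]*[1,1,-1]
c=arm.calibration("wrist"); p,d=arm.grab_frame("wrist"); cv2.imwrite("pics/w7.png",cv2.resize(p[70:300,280:620],None,fx=2.2,fy=2.2))
Q=(wcloud(d,c)-pos)@Rp+TP; m=(p.max(2)<85)&(abs(Q[...,2]-.0115)<.006)&(abs(Q[...,0]-.0)<.07)&(Q[...,1]>.03)&(Q[...,1]<.1)
A=Q[m];print(np.percentile(A,[1,99],axis=0).round(4).tolist(),np.linalg.lstsq(np.c_[A[:,:2],np.ones(len(A))],A[:,2],rcond=None)[0])
E
```

```text
t: 10.05
position: [0.4897, 0.0605, 0.0843]
ee_rot: [-0.03, 0.675, 0.736, -0.032]
wrist_force: [0.6, -0.4, -3.7]
width: 0.146
gripper_force: 30.0
t: 10.47
position: [0.4882, 0.0603, 0.0771]
ee_rot: [-0.015, 0.676, 0.737, -0.016]
wrist_force: [0.8, 0.4, -4.0]
width: 0.151
gripper_force: 30.0
1 x [0.003, 0.007, 0.007, 0.003, -0.007, -0.004]   total mm [0.1 0.3 0.3] deg [ 0.02 -0.03 -0.02]
5 x [0.001, -0.003, 0.038, -0.099, -0.001, -0.001]   total mm [ 0.1 -0.5  7.6] deg [-2.48 -0.03 -0.02]
[[-0.0688, 0.0305, 0.0084], [0.0673, 0.0743, 0.0142]] [ 0.0014739  -0.02208233  0.01189838]
```

Smooth, no contact forces. Continue the last 2.5°.

```bash
python3 -m jog '[[0,-0.003,0.038,-0.1,0,0,0],[0,-0.003,0.038,-0.1,0,0,0],[0,-0.003,0.038,-0.1,0,0,0],[0,-0.003,0.038,-0.1,0,0,0],[0,-0.003,0.038,-0.1,0,0,0],[0,0,0,0,0,0,0],[0,0,0,0,0,0,0],[0,0,0,0,0,0,0]]'
python3 - <<'E'
from h import *
plan(*tcp(83,48,0)); pos,Rt=cur(); print(pos)
Rg=R.from_euler('z',GY,degrees=True).as_matrix()
c=arm.calibration("wrist"); p,d=arm.grab_frame("wrist"); cv2.imwrite("pics/w8.png",cv2.resize(p[70:300,280:620],None,fx=2.2,fy=2.2))
Q=(wcloud(d,c)-G)@Rg*1e3-[-10,34,48]; m=(p.max(2)<85)&(abs(Q[...,2]-11.5)<9)&(abs(Q[...,0])<70)&(Q[...,1]>30)&(Q[...,1]<100)
A=Q[m];print(np.percentile(A,[1,50,99],axis=0).round(1).tolist(),np.linalg.lstsq(np.c_[A[:,:2],np.ones(len(A))],A[:,2],rcond=None)[0])
m=(abs(Q[...,2]-8)<4)&(Q[...,1]>70)&(Q[...,1]<95)&(abs(Q[...,0])<60)&(p.min(2)>90);print("rim z",np.median(Q[m],0))
E
```

```text
t: 11.18
position: [0.4879, 0.0604, 0.0698]
ee_rot: [-0.0, 0.676, 0.737, 0.0]
wrist_force: [-0.7, 0.6, -2.5]
width: 0.147
gripper_force: 30.0
1 x [0.0, -0.012, 0.005, 0.002, -0.009, -0.006]   total mm [ 0.  -0.5  0.2] deg [ 0.01 -0.04 -0.03]
[0.48788712 0.06041364 0.06979331]
[[-68.8, 30.4, 8.6], [-10.0, 52.7, 10.7], [67.4, 74.3, 14.6]] [ 6.08015096e-03 -2.33696481e-02  1.23829887e+01]
rim z [-8.08309047 84.40393325  8.20426587]
```

View pics/w8.png

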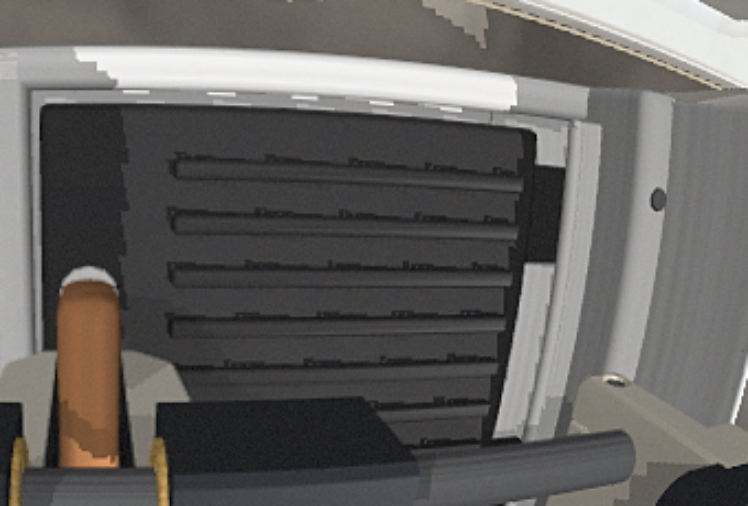

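```bash
python3 -m jog '[[0,0,0.02,0,0,0,0],[0,0,0.02,0,0,0,0],[0,0,0,0,0,0,0],[0,0,0,0,0,0,0]]'
```

```text
t: 11.57
position: [0.4879, 0.0604, 0.0696]
ee_rot: [0.0, 0.676, 0.737, 0.001]
wrist_force: [-4.8, -1.2, 24.4]
width: 0.15
gripper_force: 30.0
```

```bash
python3 -m jog '[[0,0,-0.03,0,0,0,0],[0,0,0,0,0,0,0],[0,0,0,0,0,0,0.35],[0,0,0,0,0,0,0.35],[0,0,0,0,0,0,0.35],[0,0,0,0,0,0,0.35],[0,0,0,0,0,0,0.35]]'
python3 -m jog '[[0,0,-0.3,0,0,0,0.35],[0,0,-0.6,0,0,0,0.35],[0,0,-0.8,0,0,0,0.35],[0,0,-0.8,0,0,0,0.35],[0,0,-0.5,0,0,0,0.35],[0,0,0,0,0,0,0.35],[0,0,0,0,0,0,0.35]]'
python3 - <<'E'
from h import *
pos,Rt=cur(); print(pos)
Rg=R.from_euler('z',GY,degrees=True).as_matrix()
c=arm.calibration("wrist"); p,d=arm.grab_frame("wrist"); cv2.imwrite("pics/w9.png",p)
Q=(wcloud(d,c)-G)@Rg*1e3-[-10,34,48]; m=(p.max(2)<85)&(abs(Q[...,2]-11)<6)&(abs(Q[...,0])<72)&(Q[...,1]>-100)&(abs(Q[...,1])<77)
A=Q[m];print("plate",np.percentile(A,[1,50,99],axis=0).round(1).tolist(),np.linalg.lstsq(np.c_[A[:,:2],np.ones(len(A))],A[:,2],rcond=None)[0])
g=Q+[-10,34,48]
# timer dial: white line/dial pixels near knob
w1=cv2.imread("pics/w1.png"); g1=(np.load("pics/Pw1.npy")-G)@Rg*1e3
for n,im,gg in(("w1",w1,g1),("w9",p,g),("top",cv2.imread("pics/top0.png"),(np.load("pics/P.npy")-G)@Rg*1e3)):
    near=(np.hypot(gg[...,0]+15,gg[...,1]+91)<40)
    bar=near&(gg[...,2]>80)&(gg[...,2]<93); print(n,"bar",bar.sum(),gg[bar].mean(0).round(1) if bar.sum() else "",yaw_rect(gg[bar][:,:2]/1000) if bar.sum()>3 else "")
    wl=bar&(im.min(2)>120); print(" white",wl.sum(),gg[wl].mean(0).round(1) if wl.sum() else "")
    dial=near&(im.min(2)>110)&(gg[...,2]<70); print(" dial",dial.sum(),yaw_rect(gg[dial][:,:2]/1000) if dial.sum() else "")
E
```

```text
t: 12.15
position: [0.488, 0.0604, 0.0692]
ee_rot: [-0.0, 0.676, 0.737, 0.0]
wrist_force: [-0.7, 0.0, -0.2]
width: 0.35
gripper_force: 0.0
t: 12.73
position: [0.4885, 0.0601, 0.1903]
ee_rot: [0.001, 0.676, 0.737, 0.001]
wrist_force: [1.3, 0.3, -0.2]
width: 0.349
gripper_force: 0.0
[0.48849413 0.06010834 0.19027844]
plate [[-70.8, -68.7, 8.9], [1.5, 14.2, 10.9], [70.4, 73.1, 14.9]] [ 6.51348254e-03 -1.78797637e-03  1.13532598e+01]
w1 bar 452 [-13.3 -88.1  85.6] ((-13.25145435333252, -89.18195343017578), (41.466896057128906, 12.550291061401367), 39.879032135009766)
 white 52 [ -4.3 -82.9  87.1]
 dial 1333 ((-13.503868103027344, -86.64627838134766), (66.46321868896484, 70.8337631225586), 1.3594197034835815)
w9 bar 56 [-28.5 -98.9  85.3] ((-28.327831268310547, -100.9073486328125), (6.798641204833984, 13.27880573272705), 12.435609817504883)
 white 1 [ -23.8 -106.7   84.4]
 dial 46 ((-36.682952880859375, -92.26081848144531), (9.120513916015625, 52.7606315612793), 6.506450176239014)
top bar 57 [-15.2 -92.3  86.1] ((-15.113212585449219, -92.31591796875), (39.52775573730469, 11.314706802368164), 36.10673141479492)
 white 9 [ -5.  -83.7  86.9]
 dial 259 ((-14.042531967163086, -90.66729736328125), (75.99527740478516, 65.69668579101562), 88.62271881103516)
```

```bash
python3 - <<'E'
from h import *
T=G+R.from_euler('z',GY,degrees=True).apply([-.0147,-.0909,0]); print(T,arm.observe()["joint_pos"])
plan(T+[0,0,.15],tool(-47))
E
```

```text
[ 0.55547839 -0.06033529  0.        ] [ 0.06405707  0.3883246  -0.40017964  2.13756959  0.24305484  0.65731152
 -0.41659484]
11 x [-0.217, 0.241, 0.089, 0.0, -0.001, 0.944]   total mm [-125.7   57.    39.2] deg [ 2.000e-02 -5.000e-02  5.194e+01]
```

```bash
python3 -m jog '[[-0.22,0.24,0,0,0,0.94,0.45],[-0.22,0.24,0,0,0,0.94,0.45],[-0.22,0.24,0,0,0,0.94,0.45],[-0.22,0.24,0.12,0,0,0.94,0.45],[-0.22,0.24,0.12,0,0,0.94,0.45],[-0.22,0.24,0.12,0,0,0.94,0.45],[-0.22,0.24,0.12,0,0,0.94,0.45],[-0.22,0.24,0.12,0,0,0.94,0.45]]'
python3 -m jog '[[-0.22,0.24,0.12,0,0,0.94,0.45],[-0.22,0.24,0.12,0,0,0.94,0.45],[-0.22,0.24,0.12,0,0,0.94,0.45],[0,0,0,0,0,0,0.45],[0,0,0,0,0,0,0.45]]'
python3 - <<'E'
from h import *
T=G+R.from_euler('z',GY,degrees=True).apply([-.0147,-.0909,0]); print(arm.observe()["joint_pos"])
plan(T+[0,0,.067],tool(-47))
pos,Rt=cur(); c=arm.calibration("wrist"); p,d=arm.grab_frame("wrist"); cv2.imwrite("pics/w10.png",p)
P=wcloud(d,c); m=(np.hypot(P[...,0]-T[0],P[...,1]-T[1])<.035)&(P[...,2]>.079)&(P[...,2]<.092); m=cv2.morphologyEx(m.astype(np.uint8),cv2.MORPH_OPEN,np.ones((3,3)))>0
A=P[m]; print(len(A),yaw_rect(A[:,:2]), "tool frame",Rt.inv().apply(np.array([*yaw_rect(A[:,:2])[0],85])/1e3-pos))
E
```

```text
t: 13.45
position: [0.5476, -0.023, 0.1633]
ee_rot: [-0.001, 0.878, 0.478, -0.001]
wrist_force: [0.4, -0.5, -0.8]
width: 0.451
gripper_force: 0.0
t: 13.87
position: [0.554, -0.061, 0.1494]
ee_rot: [-0.001, 0.929, 0.369, -0.001]
wrist_force: [-0.0, 0.2, 1.0]
width: 0.451
gripper_force: 0.0
[ 0.0926439   0.49445882 -0.11946053  2.04385349  0.09774529  0.61134561
 -0.9069667 ]
3 x [0.013, 0.005, 0.686, -0.009, 0.007, 0.024]   total mm [ 1.6  0.7 82.4] deg [-0.13  0.1   0.36]
773 ((556.8934936523438, -58.66016387939453), (42.359779357910156, 11.73751449584961), 43.802860260009766) tool frame [0.00376935 0.00042331 0.06435755]
```

View pics/w10.png

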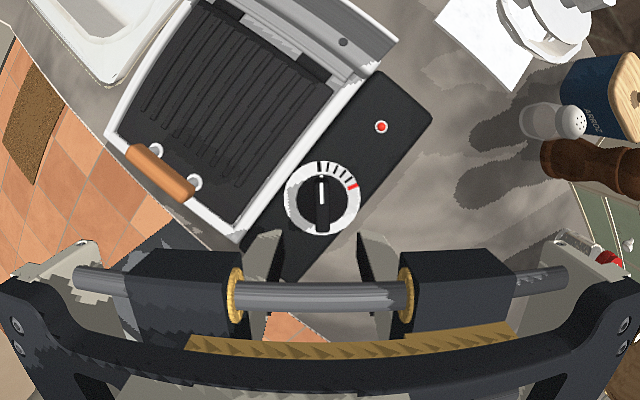

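```bash
python3 -m jog '[[0.02,0.005,0.6,0,0,0,0.45],[0.02,0.005,0.6,0,0,0,0.45],[0.02,0.005,0.5,0,0,0,0.45],[0,0,0.34,0,0,0,0.45],[0,0,0,0,0,0,0.45],[0,0,0,0,0,0,0.3]]'
python3 -m jog '[[0,0,0,0,0,0,0],[0,0,0,0,0,0,0],[0,0,0,0,0,0,0],[0,0,0,0,0,0,0],[0,0,0,0,0,0,0],[0,0,0,0,0,0,0],[0,0,0,0,0,0,0],[0,0,0,0,0,0,0]]'
python3 - <<'E'
from h import *
p,Rt=cur(); y=Rt.as_matrix()[:,0]; print("tool x yaw",np.degrees(np.arctan2(y[1],y[0])))
E
```

```text
t: 14.42
position: [0.5566, -0.0585, 0.0689]
ee_rot: [-0.001, 0.929, 0.37, -0.0]
wrist_force: [-0.2, 0.5, 0.6]
width: 0.414
gripper_force: 0.0
t: 15.08
position: [0.5574, -0.0595, 0.0701]
ee_rot: [-0.0, 0.93, 0.369, 0.001]
wrist_force: [-1.6, 1.0, 7.5]
width: 0.126
gripper_force: 29.9
tool x yaw 43.27727332366432
```

```bash
python3 -m jog '[[0,0,-0.03,0,0,0.5,0],[0,0,0,0,0,0.9,0],[0,0,0,0,0,0.9,0],[0,0,0,0,0,0.9,0],[0,0,0,0,0,0.9,0],[0,0,0,0,0,0.9,0],[0,0,0,0,0,0.9,0],[0,0,0,0,0,0.9,0]]'
python3 -m jog '[[0,0,0,0,0,0.9,0],[0,0,0,0,0,0.9,0],[0,0,0,0,0,0.9,0],[0,0,0,0,0,0.9,0],[0,0,0,0,0,0.9,0],[0,0,0,0,0,0.9,0],[0,0,0,0,0,0,0],[0,0,0,0,0,0,0]]'
python3 - <<'E'
from h import *
s=arm.observe(); print(s["joint_pos"][6],s["moment"])
p,Rt=cur(); y=Rt.as_matrix()[:,0]; a=np.degrees(np.arctan2(y[1],y[0])); print("tool x yaw",a,"timer",.75-np.radians(a-GY))
E
```

```text
t: 15.75
position: [0.5576, -0.06, 0.0702]
ee_rot: [-0.0, 0.997, 0.079, 0.0]
wrist_force: [3.0, -1.8, -8.3]
width: 0.124
gripper_force: 29.9
t: 16.42
position: [0.5575, -0.0604, 0.0702]
ee_rot: [0.0, 0.988, -0.153, 0.0]
wrist_force: [3.3, -4.7, -11.3]
width: 0.123
gripper_force: 29.9
-1.6127979254585332 [-1.03622697 -0.76974376 -0.04674365]
tool x yaw -17.631626935513214 timer 1.14499640510774
```

Turning tracks; about 13.5° more.

```bash
python3 -m jog '[[0,0,0,0,0,0.9,0],[0,0,0,0,0,0.9,0],[0,0,0,0,0,0.9,0],[0,0,0,0,0,0,0],[0,0,0,0,0,0,0],[0,0,0,0,0,0,0]]'
python3 - <<'E'
from h import *
s=arm.observe(); print(s["moment"])
p,Rt=cur(); y=Rt.as_matrix()[:,0]; a=np.degrees(np.arctan2(y[1],y[0])); print("tool x yaw",a,"timer",.75-np.radians(a-GY))
p,d=arm.grab_frame("side"); cv2.imwrite("pics/s3.png",cv2.resize(p[190:300,260:390],None,fx=5,fy=5,interpolation=cv2.INTER_CUBIC))
E
```

```text
t: 16.92
position: [0.5575, -0.0606, 0.0702]
ee_rot: [0.0, 0.963, -0.268, 0.0]
wrist_force: [1.9, -5.5, -10.3]
width: 0.128
gripper_force: 29.9
[-1.07045392 -0.83210193 -0.03874053]
tool x yaw -31.10334219660901 timer 1.380122192305029
```

```bash
python3 -m jog '[[0,0,0,0,0,-0.9,0],[0,0,0,0,0,-0.9,0],[0,0,0,0,0,-0.9,0],[0,0,0,0,0,-0.9,0],[0,0,0,0,0,-0.9,0],[0,0,0,0,0,-0.9,0],[0,0,0,0,0,-0.9,0],[0,0,0,0,0,-0.92,0]]' >/dev/null
python3 -m jog '[[0,0,0,0,0,0,0],[0,0,0,0,0,0,0],[0,0,0,0,0,0,0]]'
python3 - <<'E'
from h import *
p,Rt=cur(); y=Rt.as_matrix()[:,0]; a=np.degrees(np.arctan2(y[1],y[0])); print("tool x yaw",a,"timer",.75-np.radians(a-GY))
E
```

```text
t: 17.88
position: [0.5576, -0.06, 0.0702]
ee_rot: [-0.0, 0.999, 0.042, 0.0]
wrist_force: [4.3, -2.9, -12.9]
width: 0.129
gripper_force: 29.9
tool x yaw 4.780435043311071 timer 0.7538321314162205
```

```bash
python3 -m jog '[[0,0,0.02,0,0,0,0],[0,0,0,0,0,0,0.4],[0,0,0,0,0,0,0.4],[0,0,0,0,0,0,0.4],[0,0,0,0,0,0,0.4],[0,0,0,0,0,0,0.4],[0,0,0,0,0,0,0.4]]'
python3 -m jog '[[0,0,-0.3,0,0,0,0.4],[0,0,-0.6,0,0,0,0.4],[0,0,-0.8,0,0,0,0.4],[0,0,-0.7,0,0,0,0.4],[0,0,0,0,0,0,0.4],[0,0,0,0,0,0,0.4]]'
python3 - <<'E'
from h import *
T=np.array([.5565,-.0597,0])
pos,Rt=cur(); c=arm.calibration("wrist"); p,d=arm.grab_frame("wrist"); cv2.imwrite("pics/w11.png",p)
P=wcloud(d,c); m=(np.hypot(P[...,0]-T[0],P[...,1]-T[1])<.035)&(P[...,2]>.079)&(P[...,2]<.092); m=cv2.morphologyEx(m.astype(np.uint8),cv2.MORPH_OPEN,np.ones((3,3)))>0
A=P[m]; print(len(A),yaw_rect(A[:,:2]))
Q=(P-G)@R.from_euler('z',GY,degrees=True).as_matrix()*1e3-[-10,34,48]; m=(p.max(2)<85)&(abs(Q[...,2]-11)<6)&(abs(Q[...,0])<72)&(abs(Q[...,1])<77)
A=Q[m];print("plate",np.percentile(A,[1,50,99],axis=0).round(1).tolist(),np.linalg.lstsq(np.c_[A[:,:2],np.ones(len(A))],A[:,2],rcond=None)[0])
E
```

```text
t: 18.47
position: [0.557, -0.0595, 0.0697]
ee_rot: [-0.0, 0.999, 0.042, -0.0]
wrist_force: [0.0, 0.8, -0.7]
width: 0.401
gripper_force: 0.0
t: 18.97
position: [0.5579, -0.0596, 0.1672]
ee_rot: [-0.0, 0.999, 0.042, 0.002]
wrist_force: [-0.6, -0.2, -0.2]
width: 0.396
gripper_force: 0.0
653 ((557.4043579101562, -58.5020751953125), (40.73403549194336, 11.75344467163086), 5.002484321594238)
plate [[-56.5, -74.6, 8.7], [12.5, -8.6, 10.9], [70.8, 71.7, 14.8]] [3.8993052e-03 1.3033137e-03 1.1286420e+01]
```

View pics/w11.png

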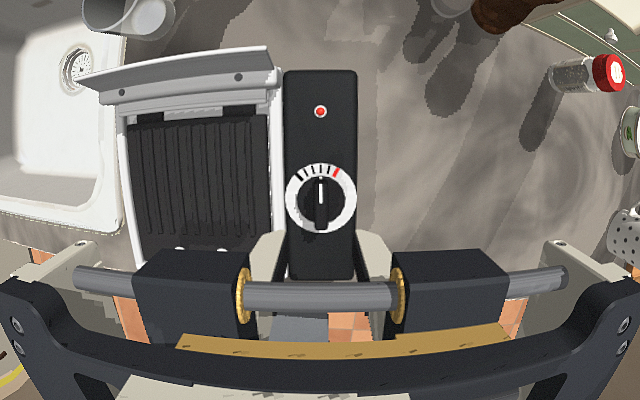

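The picture shows the pointer at (321, 185) on the fourth tick. The plate lies flat with both tabs under the lip, and the arm is clear of everything.

```bash
python3 -c "
from station import arm
print(arm.hand_in())"
```

```text
the job is handed in; nothing more can be done
None
```

I handed the job in at about 19 s: the plate lies flat in the well with both tabs under the lip, and the timer reads 6 minutes after an estimated turn to 1.38 rad. No verdict came back, and I did not re-measure the glass, salt mill, spice jar and mug at the end.

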